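Turn a wood sample in its slide-jaw holder to show the requested face

TASK

The pale wood sample block is clamped in the slide-jaw holder with a bare wood face up. The disc lying on the white stand, blue or yellow, tells which painted face the microscopist wants next: back the holder's jaw well off, lift the block out, turn it, and clamp it in the holder again with the face of that colour on top, flat on the holder's floor, about midway along the jaws, with the sliding jaw pushed right up so that both jaws touch the block. The V-rest is there to hold the block on its edge while you change your grip; leave the other things on the bench where they are.

Things in the scene. Friction and masses are not known exactly. Their poses are not given: they have to be found in the camera images.
- holder: Fixed holder: grey base plate (x +-42, y -112 to +78 mm), its top 12 mm above the bench is the floor the block sits on. Origin on the bench under the clamped block's centre; x along the jaws, y the slide direction. Jaws 44 mm wide (x), tops at 38 mm: dark fixed jaw face at y +24 mm; bright sliding jaw on the -y side. A dark post, 30 x 14 mm, 74 mm high, stands at y +66 mm.
- jaw (a joint): Travel of the sliding jaw in m, 0 to 0.035, growing as it opens (towards the holder's -y). The gap between the jaws is 44 mm + travel, so it reads 0.004 when both jaws touch the 48 mm block. It stays where it is left; moving it takes about 3 N.
- jaw_fin (a point): Centre of the red upright fin on the sliding jaw, 56 mm above the bench: the fin measures 30 mm along the holder's x, 14 mm along its y and spans 38 to 74 mm above the bench. Pinch it across its 14 mm, or push it, to slide the jaw. Axes as the holder.
- block: Pale wood block, 62 (x) x 48 x 48 mm, 0.11 kg, origin at its centre. +y face blue, -y face yellow (paint laps 7 mm round the edges); +-z faces and ends (+-x) bare wood. It starts in the holder, axes along the holder's, centre 36 mm above the bench, top at 60 mm; its ends stand 9 mm out past the jaws.
- vrest: Fixed V-rest: aluminium V groove along its x, 40 mm long, on a grey foot 40 x 100 mm. Origin on the bench under the groove's middle. Groove bottom 14 mm above the bench, sides at 45 degrees ending 44 mm up. The block laid along it on a long edge has its centre 48 mm above the bench, its ends 11 mm out on both sides.
- white_stand: White round stand, 84 mm across, 16 mm high, fixed. Origin under its centre. The disc on it is the request.
- black_stand: Black round stand, 84 mm across, 16 mm high, fixed; the disc that is not wanted lies on it. Origin under its centre.
- blue_disc: Blue disc, 54 mm across, 5 mm thick, fixed on one of the stands. Origin under its centre.
- yellow_disc: Yellow disc, 54 mm across, 5 mm thick, fixed on the other stand. Origin under its centre.
- dish: Bystander: open glass dish, 90 mm across, 18 mm high. Origin under its centre.
- jar: Bystander: amber jar with green cap, 60 mm across, 75 mm high. Origin under its centre.
- dark_sample: Bystander: dark wood board, 110 x 50 x 30 mm. Origin under its centre.
- brush: Bystander: brush, 140 mm long, lying. Origin at its underside.
- slide_tray: Bystander: white tray for slides, 120 x 90 x 30 mm. Origin under its centre.
There are look-alikes about, which are no part of the job. Several things have the shape of the block; the one meant has the colours described above.

How it is judged:
On the way, in this order (a step that is already met when the one before it is completed fails the run):
1. the jaw is backed off (travel over 10 mm) with the block still standing in the holder (value of joint jaw above 0.01 m and z of block in the frame of holder between 0.033 and 0.039 m and horizontal distance between block and holder below 0.035 m), for 0.1 s.
2. the block is lifted right out of the holder (its centre more than 90 mm above the holder's underside, or over 120 mm to the side) ((z of block in the frame of holder above 0.09 m or horizontal distance between block and holder above 0.12 m)), for 0.1 s.
At the end, for the whole second after the job is handed in: In the holder, face of the request's colour up (0.06 rad), block on the floor (centre 36 +-3 mm up), within 12 mm of midway along the jaws and 3 mm of its place across them, square to the jaws (0.06 rad), jaw travel under 6.5 mm (both jaws on the block), at rest (((horizontal distance between blue_disc and white_stand below 0.03 m and angle between block's own y axis and vertical below 0.06 rad) or (horizontal distance between yellow_disc and white_stand below 0.03 m and angle between block's own y axis and vertical above 3.08159 rad)) and z of block in the frame of holder between 0.033 and 0.039 m and x of block in the frame of holder between -0.012 and 0.012 m and y of block in the frame of holder between -0.003 and 0.003 m and angle between the x axis of block and the x axis of holder, either way round below 0.06 rad and value of joint jaw below 0.0065 m and linear speed of block below 0.01 m/s); the robot touches nothing.
It fails at once if a bystander (dish, jar, dark board, brush or slide tray) is moved more than 25 mm (distance of any of dish, jar, dark_sample, brush, slide_tray from where it was at the start of the episode above 0.025 m).
It also fails if it takes over 67 s, if anything falls off the work surface, if the arm or the gripper's body presses on something with over 40 N, if the wrist force passes 120 N, or if a joint passes its speed limit or range.

ROBOT

A 6-joint arm with a two-finger parallel gripper is mounted at the origin on the work surface. World frame = base frame: x ahead of the robot, y to its left, z up, the work surface at z = 0. Lengths are in m, angles in rad, forces in N, time in s.
With the tool pointing down it reaches from about 0.375 to 0.975 m from the base axis. Payload 3.8 kg.
Tool frame: the origin (TCP) lies at the centre of the arm's flange, where the gripper is bolted on; the fingertips stand 173 mm ahead of it and the grasp point (between the pads) lies 155 mm ahead of it (bot.tip_reach is the distance from the TCP to the fingertips, in m); z points along the fingers, y is the line along which they close (so a half turn about z gives the same grasp; the last joint's range is limited). The gripper opens to 85 mm and grips with 20 to 120 N. Pads are 22 mm wide; open, the fingers measure 114 mm over their backs; the gripper's body (76 mm by 85 mm) begins 54 mm behind the grasp point. The pads swing forward as they close: fully open they stand 13 mm farther back than shut.
Start: joints at [-1.271, 0.264, 1.604, -0, 1.274, -0.037], TCP at [0.223, -0.637, 0.405] pointing down, gripper open.
Joint ranges: [-2.63, 2.63], [-0.94, 2.18], [0.31, 2.57], [-1.31, 4.45], [0, 2.66], [-2.55, 2.55]. Speed limits (rad/s): [2.57, 2.57, 3.14, 3.14, 3.14, 3.14].

INTERFACE

Orientations are given as a rotation vector (axis times angle).
In Python, from workcell import bot gives the robot as it stands.
- The arm moves only by the tool drive_tool, never from a script. Its arguments are lists of equal length, an entry for each row: "claw": the finger opening in mm, from 0 to 85.4; "slide": the shift along the world's x, y, z each as a share of 0.5 m, from -1 to 1, a list of three; "yaw": the turn about the world's z as a share of 180 degrees, from -1 to 1. A call has 1 to 8 rows; each row is the pose to reach, as a shift and turn from the pose commanded when the call began, turning the shorter way round; what a row does not reach only later rows make up. A row lasts 1/12 s, in which the tool goes at most 41.7 mm and 7.16 degrees, less where a joint would pass 70% of its speed; a pose out of reach is approached as far as the arm can. A call with a number of a shift or a turn outside -1 to 1 is refused whole. A call with a gripper value outside its range is refused whole. The fingers move at their own pace and stop on an object; "newtons" is the grip in N (left out, the last holds). Time passes only in rows, so rows that repeat a pose let the fingers close. It gives the time, the measured TCP pose, the force, the opening and the grip force at its end, in the units of the state.
- bot.read_state(): the state, without advancing time (a new reading comes with each control period).
- bot.read_camera(name): name is "scene" or "top" or "wrist"; returns a dict with "color" (420x560x3 uint8, red, green, blue), "depth" (420x560 float32, m along the optical axis (not along the pixel's ray), 0 where there is no reading), "mtx" (3x3 intrinsics, pixels), "eye" and "rotation" of the camera in the world. Camera axes: x right, y up, looking along -z (the intrinsics and any distortion apply to the point x, -y, -z); pixel columns grow to the right and rows downward; lengths in m; the calibration is good to about 2 mm. The wrist camera is an equidistant fisheye: a pixel r from the principal point sees the ray r / f radians off the axis. A picture is of the moment at which its call begins.
- bot.finish_job(): hands the job in; it is judged then, once.
The state is a dict: "time": time; "q": joint angles; "joint_vel": joint speeds; "joint_torque": joint torques, N m; "tool_pos": TCP position; "tcp_rot": TCP orientation; "wrist_force": force on the tool from outside, world axes, zero at the start; "torque": the same for the moment, N m; "width": opening from 0.0 (shut) to 1.0 (fully open); "grip_force": force on a finger pad.
Only numpy, scipy, OpenCV 4.12 (cv2) and the standard library are available. Lean on these libraries where they do the work, as an engineer would, in place of code of your own. Each camera call takes 0.05 s, during which the arm holds its last target. There are 200 camera calls.

## Working session

There is one attempt and no reset: what is moved stays moved. The work goes in short steps, Python scripts to look and compute and a tool call to move; the robot and the scene stay as the last step left them, time stands still between calls to the robot, and variables do not carry over. Pictures are saved under pics/ and viewed, at most 10 in all, crops included, and the job is handed in when it is done.

Besides the shell and the picture viewer there is one more tool, called as name(argument=value, ...), one argument or row to a line, values as JSON. drive_tool: Moves the arm, as the interface text tells. Shift numbers are shares of 0.5 m and turn numbers shares of 180 degrees, none past 1 either way. Its arguments: {"type":"object","properties":{"claw":{"type":"array","items":{"type":"number"}},"slide":{"type":"array","items":{"type":"array","items":{"type":"number"}}},"yaw":{"type":"array","items":{"type":"number"}},"newtons":{"type":"number"}},"required":["claw","slide","yaw"]}

```bash
ls; mkdir -p pics; cat > h.py <<'E'
import numpy as np, cv2
from workcell import bot
def cam(n):
    c=bot.read_camera(n); np.savez('/tmp/'+n+'.npz',**c); return c
def save(c,name,crop=None,s=1):
    im=c['color'][...,::-1]
    if crop: im=im[crop[1]:crop[3],crop[0]:crop[2]]
    cv2.imwrite('pics/'+name,cv2.resize(im,None,fx=s,fy=s,interpolation=cv2.INTER_CUBIC))
def plane(c,uv,z):
    K=c['mtx'];uv=np.atleast_2d(uv).astype(float)
    d=np.c_[(uv[:,0]-K[0,2])/K[0,0],-(uv[:,1]-K[1,2])/K[1,1],-np.ones(len(uv))]@np.array(c['rotation']).T
    e=np.array(c['eye']);t=(z-e[2])/d[:,2]
    return e+t[:,None]*d
def cloud(c):
    K=c['mtx'];h,w=c['depth'].shape;v,u=np.mgrid[:h,:w];D=c['depth']
    p=np.stack([(u-K[0,2])/K[0,0]*D,-(v-K[1,2])/K[1,1]*D,-D],-1)
    return p@np.array(c['rotation']).T+np.array(c['eye'])
E
python3 - <<'E'
from h import *
t=cam('top');s=cam('scene')
cv2.imwrite('pics/a.png',t['color'][...,::-1]);cv2.imwrite('pics/b.png',s['color'][...,::-1])
print(t['eye'],t['rotation'],t['mtx'],s['eye'])
print({k:np.round(v,3) for k,v in bot.read_state().items()})
E
```

```text
pics
[ 0.34349779 -0.00272441  1.05904144] [ 0.14517835 -0.09743549 -1.56695521] [[399.64668186   0.         281.31131889]
 [  0.         399.64668186 212.73636445]
 [  0.           0.           1.        ]] [ 1.33316645 -0.67786043  1.15930441]
{'time': np.float64(0.1), 'q': array([-1.271,  0.265,  1.605, -0.   ,  1.274, -0.037]), 'joint_vel': array([ 0.001, -0.001, -0.005, -0.001,  0.   ,  0.001]), 'joint_torque': array([ 0.0000e+00, -5.1671e+01, -3.6859e+01,  0.0000e+00,  6.0000e-03,
       -0.0000e+00]), 'tool_pos': array([ 0.223, -0.637,  0.403]), 'tcp_rot': array([-3.095, -0.526,  0.   ]), 'wrist_force': array([-0.567,  0.293, -0.12 ]), 'torque': array([0.004, 0.007, 0.047]), 'grip_force': np.float64(0.0), 'width': np.float64(0.996)}
```

View pics/a.png

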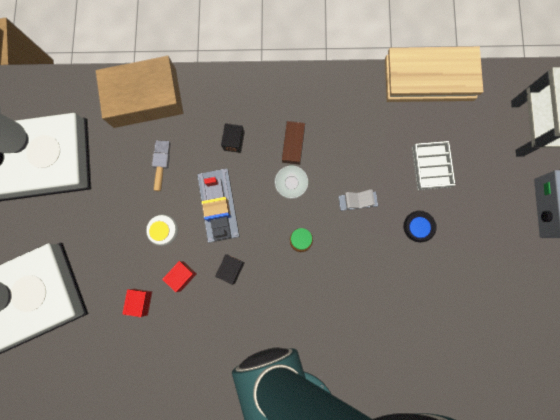

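View pics/b.png

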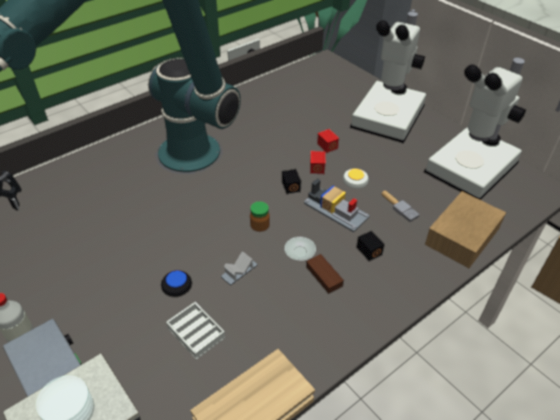

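```bash
sed -i "s/c=bot.read_camera(n);/c=dict(bot.read_camera(n)); c['rotation']=np.array(c['rotation']); c['rotation']=cv2.Rodrigues(c['rotation'])[0] if c['rotation'].size==3 else c['rotation'];/" h.py
python3 - <<'E'
from h import *
t=cam('top')
a=t['color'][160:250,185:255,::-1];b=t['color'][180:220,330:390,::-1];d=t['color'][205:255,135:185,::-1]
A=cv2.resize(a,(420,540),interpolation=cv2.INTER_CUBIC);B=cv2.resize(b,(360,240),interpolation=cv2.INTER_CUBIC);D=cv2.resize(d,(300,300))
o=np.zeros((540,780,3),np.uint8);o[:,:420]=A;o[:240,420:]=B;o[240:540,420:720]=D;cv2.imwrite('pics/c.png',o)
P=cloud(t);hsv=cv2.cvtColor(t['color'],cv2.COLOR_RGB2HSV)
def rep(n,m):
    v,u=np.nonzero(m);p=P[m];print(n,len(u),u.mean(),v.mean(),p.mean(0).round(4),p[:,2].min().round(3),p[:,2].max().round(3))
R=np.zeros(P.shape[:2],bool);R[160:250,190:245]=1
rep('blk',R&(abs(P[...,2]-.06)<.006)&(hsv[...,1]>80));rep('fin',R&(hsv[...,1]>150)&((hsv[...,0]<6)|(hsv[...,0]>174)))
rep('post',R&(abs(P[...,2]-.074)<.005)&(hsv[...,2]<90))
for n,uv,z in [('blk',(215,209),.06),('fin',(210,181),.074),('post',(221,229),.074),('v',(359,201),.03),('base tl',(199,173),.012),('base br',(237,238),.012)]:print(n,plane(t,uv,z).round(4))
m=R&(abs(P[...,2]-.06)<.006)&(hsv[...,1]>80);print(cv2.minAreaRect(P[m][:,:2].astype(np.float32)*1000))
V=np.zeros_like(R);V[180:220,330:390]=1;m=V&(P[...,2]>.008);print(cv2.minAreaRect(P[m][:,:2].astype(np.float32)*1000));m=V&(P[...,2]>.03);print(cv2.minAreaRect(P[m][:,:2].astype(np.float32)*1000))
w=cam('wrist');print(w['mtx'],w['eye'],w['rotation'],w['depth'].max())
E
```

```text
blk 454 214.80396475770925 206.59911894273128 [0.5155 0.1978 0.0591] 0.054 0.065
fin 71 209.9718309859155 180.94366197183098 [0.5801 0.21   0.0698] 0.053 0.076
post 30 219.53333333333333 232.0 [0.4489 0.1814 0.0727] 0.069 0.079
blk [[0.5091 0.197  0.06  ]]
fin [[0.5789 0.209  0.074 ]]
post [[0.4562 0.1777 0.074 ]]
v [[ 0.5343 -0.1734  0.03  ]]
base tl [[0.6161 0.253  0.012 ]]
base br [[0.4394 0.1461 0.012 ]]
((536.2274780273438, 202.53208923339844), (96.72230529785156, 61.90217971801758), 11.603236198425293)
((472.3584899902344, -92.51901245117188), (81.75288391113281, 303.29693603515625), 40.04449462890625)
((468.46612548828125, -91.97279357910156), (70.816650390625, 298.855224609375), 41.13589096069336)
[[325.1922621    0.         281.99549582]
 [  0.         325.1922621  206.85942392]
 [  0.           0.           1.        ]] [ 0.29480086 -0.61121126  0.37268212] [[ 0.33041966  0.89893534  0.28764232]
 [-0.94383035  0.3155614   0.09800649]
 [-0.00266732 -0.30386882  0.95271015]] 1.6528255
```

View pics/c.png

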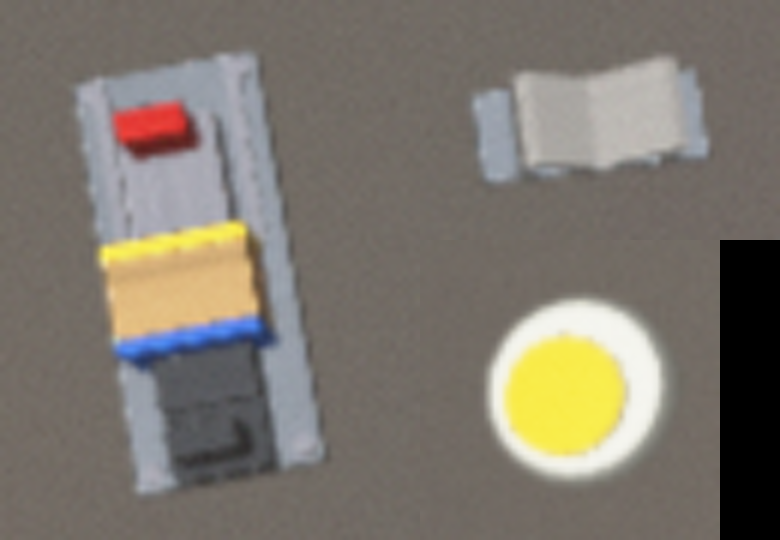

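The top picture shows the pale block with its yellow and blue edges at about (215,208). The black cubes at (232,138) and (229,269) and the red cubes at (178,277) and (136,303) don't have those colours. The yellow disc is on the white stand at (160,230), so yellow goes up.

drive_tool(
  claw=[85, 85, 85, 85, 85, 85, 85, 85],
  slide=[
    [0.4, 0.52, 0],
    [0.4, 0.52, 0],
    [0.4, 0.52, 0],
    [0.4, 0.52, 0],
    [0.4, 0.52, 0],
    [0.4, 0.52, 0],
    [0.4, 0.52, 0],
    [0.4, 0.52, 0],
  ],
  yaw=[-0.028, -0.028, -0.028, -0.028, -0.028, -0.028, -0.028, -0.028],
)

```text
time: 0.87
tool_pos: [0.4241, -0.3748, 0.4046]
tcp_rot: [-3.117, -0.39, -0.0]
wrist_force: [0.2, -0.9, -0.3]
width: 0.995
grip_force: 0.0
```

drive_tool(
  claw=[85, 85, 85, 85, 85, 85, 85, 85],
  slide=[
    [0.22, 0.58, 0],
    [0.22, 0.58, 0],
    [0.22, 0.58, 0],
    [0.22, 0.58, 0],
    [0.22, 0.58, 0],
    [0.22, 0.58, 0],
    [0.22, 0.58, 0],
    [0.22, 0.58, 0],
  ],
  yaw=[0, 0, 0, 0, 0, 0, 0, 0],
)

```text
time: 1.53
tool_pos: [0.5338, -0.083, 0.4047]
tcp_rot: [-3.115, -0.394, -0.001]
wrist_force: [-1.0, -1.0, -0.7]
width: 0.994
grip_force: 0.0
```

```bash
cat >> h.py <<'E'
def wcloud(c):
    K=c['mtx'];h,w=c['depth'].shape;v,u=np.mgrid[:h,:w];D=c['depth']
    x=(u-K[0,2])/K[0,0];y=(v-K[1,2])/K[1,1];th=np.hypot(x,y)+1e-9;s=np.tan(th)/th
    p=np.stack([x*s*D,-y*s*D,-D],-1)
    return p@c['rotation'].T+np.array(c['eye'])
def wplane(c,uv,z):
    K=c['mtx'];uv=np.atleast_2d(uv).astype(float)
    x=(uv[:,0]-K[0,2])/K[0,0];y=(uv[:,1]-K[1,2])/K[1,1];th=np.hypot(x,y)+1e-9;s=np.sin(th)/th
    d=np.c_[x*s,-y*s,-np.cos(th)]@c['rotation'].T;e=np.array(c['eye']);return e+((z-e[2])/d[:,2])[:,None]*d
E
python3 - <<'E'
from h import *
w=cam('wrist');save(w,'d.png')
s=bot.read_state();print(s['time'],s['tool_pos'],s['tcp_rot'],w['eye'])
np.save('/tmp/wv.npy',w['color'])
import shutil;shutil.copy('/tmp/wrist.npz','/tmp/w_v.npz')
E
```

```text
1.5833 [ 0.53439328 -0.08196053  0.40468611] [-3.11360186e+00 -3.95691855e-01 -2.52325111e-03] [ 0.60763232 -0.06376949  0.37387178]
```

View pics/d.png

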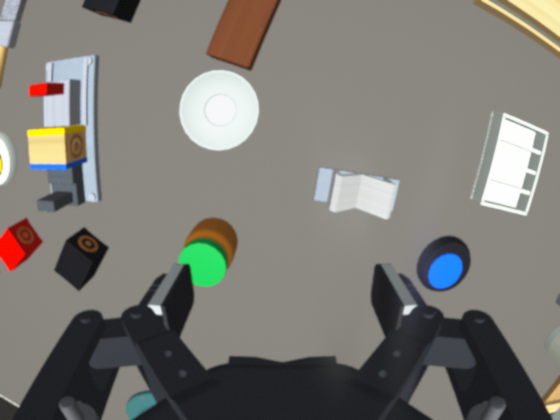

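The wrist view shows the V-rest at (360,192), with its groove running roughly up and down the image. The holder is at the left edge.

```bash
python3 - <<'E'
from h import *
w=dict(np.load('/tmp/w_v.npz'));P=wcloud(w)
R=np.zeros(P.shape[:2],bool);R[155:230,305:410]=1
z=P[...,2];print('bench',np.median(z[230:250,300:340]))
m=R&(z>.005);p=P[m];c,s,a=cv2.minAreaRect(p[:,:2].astype(np.float32)*1000);print(c,s,a)
m=R&(z>.016);p=P[m];c2,s2,a2=cv2.minAreaRect(p[:,:2].astype(np.float32)*1000);print(c2,s2,a2)
# fit planes of the two sides: groove line
best=None
for th in np.radians(np.arange(-30,30,.25)):
    n=np.array([-np.sin(th),np.cos(th)])  # across dir
    d=p[:,:2]@n
    for y0 in np.arange(np.median(d)-.01,np.median(d)+.01,.0005):
        e=np.median(abs(p[:,2]-.014-abs(d-y0)))
        if best is None or e<best[0]:best=(e,np.degrees(th),y0)
print(best)
th=np.radians(best[1]);n=np.array([-np.sin(th),np.cos(th)]);l=np.array([np.cos(th),np.sin(th)])
x=p[:,:2]@l;x0=(np.percentile(x,1)+np.percentile(x,99))/2;print(np.ptp(np.percentile(x,[1,99])),'centre',x0*l+best[2]*n,p[:,2].max())
E
```

```text
bench -0.000167880647261337
(547.7620239257812, -138.5146942138672) (177.08221435546875, 72.98689270019531) 73.70524597167969
(551.3175659179688, -131.95420837402344) (164.51712036132812, 64.93191528320312) 71.98441314697266
(np.float64(0.0007908576292433439), np.float64(7.0), np.float64(-0.23698211076575088))
0.10197159513646542 centre [ 0.56916916 -0.16887662] 0.37387178323585285
```

drive_tool(
  claw=[85, 85, 85, 85, 85, 85, 85, 85],
  slide=[
    [0, 0.56, -0.05],
    [0, 0.56, -0.05],
    [0, 0.56, -0.05],
    [0, 0.56, -0.05],
    [0, 0.56, -0.05],
    [0, 0.56, -0.05],
    [0, 0.56, -0.05],
    [0, 0.56, -0.05],
  ],
  yaw=[0, 0, 0, 0, 0, 0, 0, 0],
)

```text
time: 2.25
tool_pos: [0.5324, 0.1973, 0.3789]
tcp_rot: [-3.114, -0.397, 0.001]
wrist_force: [-0.1, 0.2, 0.1]
width: 0.993
grip_force: 0.0
```

```bash
python3 - <<'E'
from h import *
w=cam('wrist');save(w,'e.png');s=bot.read_state();print(s['time'],s['tool_pos'],s['tcp_rot'])
E
```

```text
2.3 [0.53263027 0.1951546  0.37901697] [ 3.11640842e+00  3.96613444e-01 -1.63657010e-03]
```

View pics/e.png

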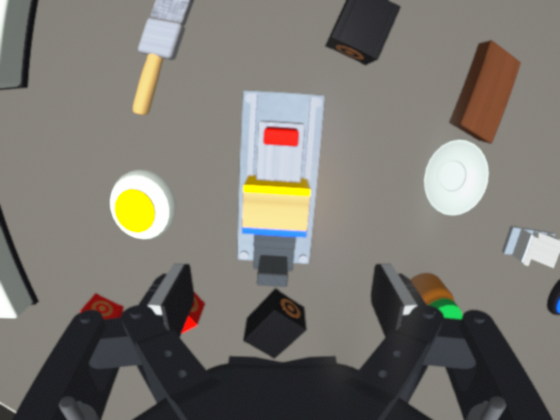

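The block is now at (276,208) with yellow above and blue below. The fin is at (281,136) and the post at (273,265).

```bash
python3 - <<'E'
from h import *
w=dict(np.load('/tmp/w_v.npz'));P=wcloud(w);z=P[...,2]
R=np.zeros(z.shape,bool);R[155:230,305:410]=1
def rect(p):
    c,s,a=cv2.minAreaRect(p[:,:2].astype(np.float32)*1000);return np.round(c,1),np.round(s,1),round(a,1)
ok=w['depth']>.01
m=R&ok&(z>.004)&(z<.055);m=cv2.erode(m.astype(np.uint8),np.ones((2,2)))>0;print('foot',rect(P[m]))
p=P[R&ok&(z>.018)&(z<.055)];print('V',rect(p))
th=np.radians(7);n=np.array([-np.sin(th),np.cos(th)]);l=np.array([np.cos(th),np.sin(th)])
x=p[:,:2]@l;q=np.percentile(x,[2,98]);print(q,'centre',q.mean()*l-.237*n)
w=dict(np.load('/tmp/wrist.npz'));P=wcloud(w);z=P[...,2];ok=w['depth']>.01
hsv=cv2.cvtColor(w['color'],cv2.COLOR_RGB2HSV)
R=np.zeros(z.shape,bool);R[85:270,230:330]=1
m=R&ok&(z>.005)&(z<.1);print('base',rect(P[m]))
blk=R&ok&(abs(z-.06)<.005)&(hsv[...,1]>70)
k=np.zeros_like(R);k[185:235]=1;print('blk',rect(P[blk&k]),np.median(z[blk&k]))
red=R&(hsv[...,1]>150)&((hsv[...,0]<6)|(hsv[...,0]>174));f=red&(abs(z-.074)<.005);print('fin top',rect(P[f]),P[f].mean(0),np.median(z[f]))
post=np.zeros_like(R);post[240:290,245:300]=1;f=post&ok&(abs(z-.074)<.004);print('post',rect(P[f]),f.sum())
for th in [0]:
  pass
E
```

```text
foot (array([ 537.8, -173.3]), array([40.7, 99.9]), 7.0)
V (array([ 538.1, -172.8]), array([40.6, 71.2]), 6.3)
[0.4938349 0.5327284] centre [ 0.53833876 -0.17268014]
base (array([527.6, 202.2]), array([190.4,  84.7]), 10.9)
blk (array([511.1, 199.9]), array([48.7, 61.5]), 11.2) 0.05964718585628323
fin top (array([580.6, 212.3]), array([13.1, 28.3]), 10.5) [0.58079105 0.21231843 0.0737073 ] 0.0737483241075852
post (array([446.4, 186.6]), array([14.9, 29.3]), 11.2) 420
```

drive_tool(
  claw=[0, 0, 0, 0, 0, 0, 0, 0],
  slide=[
    [0.042, 0.029, 0],
    [0.042, 0.029, -0.06],
    [0.042, 0.029, -0.12],
    [0.042, 0.029, -0.2],
    [0.042, 0.029, -0.26],
    [0.042, 0.029, -0.324],
    [0.042, 0.029, -0.324],
    [0.042, 0.029, -0.324],
  ],
  yaw=[-0.0194, -0.0194, -0.0194, -0.0194, -0.0194, -0.0194, -0.0194, -0.0194],
  newtons=40,
)

```text
time: 2.97
tool_pos: [0.554, 0.2056, 0.2163]
tcp_rot: [3.127, 0.292, -0.004]
wrist_force: [-0.5, 0.1, -0.3]
width: -0.002
grip_force: 0.0
```

drive_tool(
  claw=[0, 0, 0, 0, 0, 0, 0, 0],
  slide=[
    [0.012, 0.002, 0],
    [0.022, 0.004, 0],
    [0.032, 0.006, 0],
    [0.042, 0.008, 0],
    [0.052, 0.01, 0],
    [0.062, 0.012, 0],
    [0.069, 0.013, 0],
    [0.069, 0.013, 0],
  ],
  yaw=[0, 0, 0, 0, 0, 0, 0, 0],
)

```text
time: 3.63
tool_pos: [0.5895, 0.2143, 0.2178]
tcp_rot: [-3.127, -0.294, -0.002]
wrist_force: [-0.7, -1.0, -0.3]
width: 0.005
grip_force: 0.3
```

drive_tool(
  claw=[0, 0, 85, 85, 85, 85, 85, 85],
  slide=[
    [0, 0, 0.08],
    [0, 0, 0.16],
    [-0.08, -0.015, 0.24],
    [-0.155, -0.029, 0.24],
    [-0.155, -0.029, 0.24],
    [-0.155, -0.029, 0.24],
    [-0.155, -0.029, 0.24],
    [-0.155, -0.029, 0.24],
  ],
  yaw=[0, 0, 0, 0, 0, 0, 0, 0],
)

```text
time: 4.3
tool_pos: [0.5119, 0.1998, 0.3375]
tcp_rot: [-3.127, -0.295, -0.002]
wrist_force: [-0.4, 0.6, 0.8]
width: 0.85
grip_force: 0.0
```

```bash
cat > m.py <<'E'
from h import *
def rect(p):
    c,s,a=cv2.minAreaRect(p[:,:2].astype(np.float32)*1000);return np.round(c,1),np.round(s,1),round(a,1)
O=np.array([.511,.1993]);X=np.array([-.191,.982]);Y=np.array([-.982,-.191])
def hold(p):d=np.asarray(p)[...,:2]-O;return np.stack([d@X,d@Y],-1).round(4)
def state():
    s=bot.read_state();R=cv2.Rodrigues(np.array(s['tcp_rot']))[0];print('t',s['time'],'tcp',s['tool_pos'].round(4),'yaw',np.degrees(np.arctan2(R[1,1],R[0,1])).round(2)%180,'hold',hold(s['tool_pos']))
def look():
    w=cam('wrist');P=wcloud(w);hsv=cv2.cvtColor(w['color'],cv2.COLOR_RGB2HSV);state();return w,P,hsv,w['depth']>.01
def fin(P,hsv):
    f=(hsv[...,1]>150)&((hsv[...,0]<6)|(hsv[...,0]>174))&(abs(P[...,2]-.074)<.006)&(np.linalg.norm(P[...,:2]-[.59,.213],axis=-1)<.06)
    c,s,a=rect(P[f]);print('fin',c,s,a,hold(c/1000),'travel',round(-hold(c/1000)[1]-.067,4))
E
python3 - <<'E'
from m import *
w,P,hsv,ok=look();save(w,'f.png');fin(P,hsv)
d=hold(P);z=P[...,2];m=ok&(abs(z-.06)<.006)&(abs(d[...,0])<.045)&(abs(d[...,1])<.035);c,s,a=rect(P[m]);print('blk',c,s,a,hold(c/1000))
E
```

```text
t 4.35 tcp [0.512  0.1998 0.3371] yaw 100.76 hold [ 0.0003 -0.0011]
fin [605.3 217. ] [13.1 27.5] 10.7 [-0.0006 -0.096 ] travel 0.029
blk [511.2 199.7] [48.7 61.7] 10.8 [ 0.0004 -0.0003]
```

drive_tool(
  claw=[85, 85, 85, 85, 85, 85, 85, 85],
  slide=[
    [0, 0, -0.07],
    [0, 0, -0.14],
    [0, 0, -0.19],
    [0, 0, -0.24],
    [0, 0, -0.28],
    [0, 0, -0.292],
    [0, 0, -0.292],
    [0, 0, -0.292],
  ],
  yaw=[0, 0, 0, 0, 0, 0, 0, 0],
)

```text
time: 5.02
tool_pos: [0.5118, 0.1996, 0.1914]
tcp_rot: [3.128, 0.294, -0.001]
wrist_force: [0.5, 0.5, 0.2]
width: 0.998
grip_force: 0.0
```

drive_tool(
  claw=[58, 58, 58, 58, 58, 58, 58, 58],
  slide=[
    [0, 0, 0],
    [0, 0, 0],
    [0, 0, 0],
    [0, 0, 0],
    [0, 0, 0],
    [0, 0, 0],
    [0, 0, 0.01],
    [0, 0, 0.03],
  ],
  yaw=[0, 0, 0, 0, 0, 0, 0, 0],
  newtons=30,
)

```text
time: 5.68
tool_pos: [0.5119, 0.1996, 0.2065]
tcp_rot: [-3.127, -0.295, -0.006]
wrist_force: [5.6, 1.5, -4.3]
width: 0.721
grip_force: 35.3
```

drive_tool(
  claw=[58, 58, 58, 58, 58, 58, 58, 58],
  slide=[
    [0, 0, 0.06],
    [0, 0, 0.12],
    [0, 0, 0.19],
    [0, 0, 0.266],
    [0.01, -0.07, 0.266],
    [0.02, -0.14, 0.266],
    [0.03, -0.21, 0.266],
    [0.04, -0.28, 0.266],
  ],
  yaw=[0, 0, 0, 0, 0.035, 0.07, 0.105, 0.14],
)

```text
time: 6.35
tool_pos: [0.5303, 0.0583, 0.3399]
tcp_rot: [-2.985, -0.98, 0.001]
wrist_force: [-0.6, 0.7, -0.8]
width: 0.724
grip_force: 35.8
```

drive_tool(
  claw=[58, 58, 58, 58, 58, 58, 58, 58],
  slide=[
    [0.01, -0.07, 0],
    [0.013, -0.14, 0],
    [0.013, -0.21, 0],
    [0.013, -0.28, 0],
    [0.013, -0.35, 0],
    [0.013, -0.42, 0],
    [0.013, -0.455, 0],
    [0.013, -0.455, 0],
  ],
  yaw=[0.035, 0.07, 0.105, 0.14, 0.175, 0.21, 0.245, 0.28],
)

```text
time: 7.02
tool_pos: [0.5368, -0.1716, 0.3394]
tcp_rot: [2.289, 2.152, -0.002]
wrist_force: [1.1, -0.2, -0.8]
width: 0.723
grip_force: 35.8
```

drive_tool(
  claw=[58, 58, 58, 58],
  slide=[
    [0, 0, 0],
    [0, 0, 0],
    [0, 0, 0],
    [0, 0, 0],
  ],
  yaw=[0.035, 0.059, 0.059, 0.059],
)

```text
time: 7.35
tool_pos: [0.5371, -0.1679, 0.3393]
tcp_rot: [-2.084, -2.349, 0.001]
wrist_force: [-0.4, 0.0, -1.0]
width: 0.722
grip_force: 35.8
```

```bash
python3 - <<'E'
from m import *
w,P,hsv,ok=look();save(w,'g.png')
E
```

```text
t 7.4 tcp [ 0.5372 -0.1679  0.3394] yaw 6.86 hold [-0.3655  0.0444]
```

View pics/g.png

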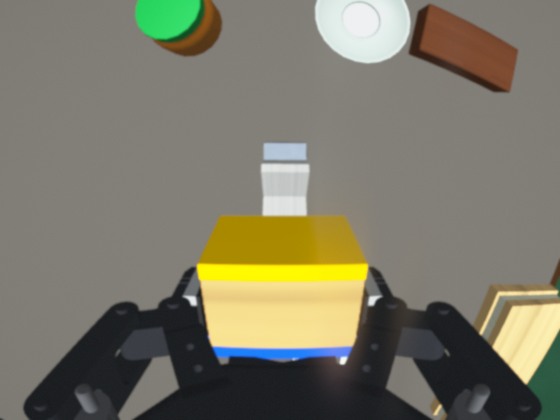

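The block is level in the grip, with yellow towards the jar (270,245) and the V directly below it at (285,190).

drive_tool(
  claw=[58, 58, 58, 58, 58, 58, 58, 58],
  slide=[
    [0, 0, -0.07],
    [0, 0, -0.14],
    [0, 0, -0.19],
    [0, 0, -0.22],
    [0, 0, -0.228],
    [0, 0, -0.236],
    [0, 0, -0.244],
    [0, 0, -0.25],
  ],
  yaw=[0, 0, 0, 0, 0, 0, 0, 0],
  newtons=20,
)

```text
time: 8.07
tool_pos: [0.537, -0.1699, 0.2183]
tcp_rot: [2.08, 2.354, -0.009]
wrist_force: [-16.2, -10.0, 28.3]
width: 0.723
grip_force: 41.9
```

```bash
python3 - <<'E'
from m import *
w,P,hsv,ok=look();save(w,'h.png');print(bot.read_state()['wrist_force'])
E
```

```text
t 8.1167 tcp [ 0.5372 -0.17    0.2181] yaw 7.06 hold [-0.3677  0.0448]
[-11.765356    -7.1852003   19.96282349]
```

View pics/h.png

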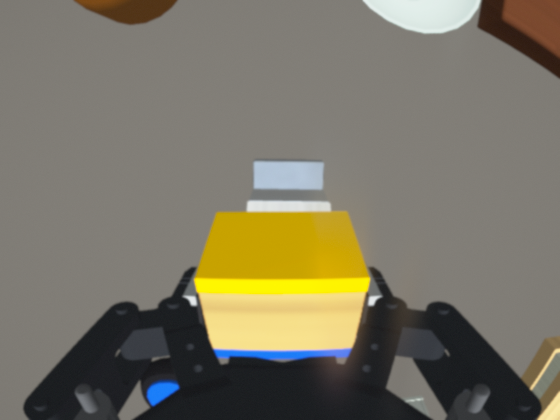

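It is in contact at about 20 N and has barely tilted in the pads. I'll release it so it tumbles into the groove.

drive_tool(
  claw=[74, 74, 74, 74, 74, 74, 74, 74],
  slide=[
    [0, 0, 0.01],
    [0, 0, 0.01],
    [0, 0, 0.01],
    [0, 0, 0.01],
    [0, 0, 0.01],
    [0, 0, 0.01],
    [0, 0, 0.01],
    [0, 0, 0.01],
  ],
  yaw=[0, 0, 0, 0, 0, 0, 0, 0],
)

```text
time: 8.78
tool_pos: [0.5375, -0.1679, 0.2194]
tcp_rot: [-2.082, -2.352, 0.0]
wrist_force: [0.1, -0.8, 0.3]
width: 0.864
grip_force: 0.0
```

```bash
python3 - <<'E'
from m import *
w,P,hsv,ok=look();save(w,'i.png');s=cam('scene');save(s,'i2.png',(200,230,280,300),6)
a=cv2.imread('pics/i.png');b=cv2.imread('pics/i2.png');o=np.zeros((420,800,3),np.uint8);o[:,:400]=a[:,80:480];o[:350,400:]=cv2.resize(b,(400,350));cv2.imwrite('pics/i3.png',o)
E
```

```text
t 8.8333 tcp [ 0.5375 -0.168   0.2194] yaw 6.99 hold [-0.3657  0.0441]
```

View pics/i3.png

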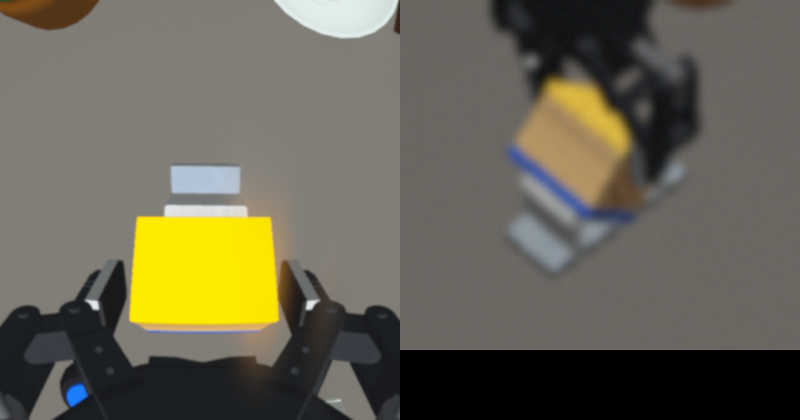

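The block has tumbled into the V, with the yellow face and the wood +z face uppermost. I'll check the tilt before gripping.

```bash
python3 - <<'E'
from m import *
w=dict(np.load('/tmp/wrist.npz'));P=wcloud(w);hsv=cv2.cvtColor(w['color'],cv2.COLOR_RGB2HSV)
m=(abs(hsv[...,0].astype(int)-27)<6)&(hsv[...,1]>200)&(P[...,2]<.12)&(P[...,2]>.02)
m=cv2.erode(m.astype(np.uint8),np.ones((9,9)))>0;p=P[m];c=p.mean(0);n=np.linalg.svd(p-c,full_matrices=False)[2][2];print(m.sum(),c,n*np.sign(n[2]),'centre',c-n*np.sign(n[2])*.024)
E
```

```text
9187 [ 0.53490603 -0.15688807  0.06544037] [-0.0781985   0.70210523  0.70776637] centre [ 0.5367828  -0.1737386   0.04845398]
```

drive_tool(
  claw=[74, 74, 74, 58, 58, 58, 58, 58],
  slide=[
    [0.001, -0.01, -0.015],
    [0.001, -0.01, -0.032],
    [0.001, -0.01, -0.032],
    [0.001, -0.01, -0.032],
    [0.001, -0.01, -0.032],
    [0.001, -0.01, -0.032],
    [0.001, -0.01, -0.032],
    [0.001, -0.01, -0.032],
  ],
  yaw=[0, 0, 0, 0, 0, 0, 0, 0],
  newtons=25,
)

```text
time: 9.55
tool_pos: [0.538, -0.173, 0.2037]
tcp_rot: [-2.082, -2.353, 0.0]
wrist_force: [-0.2, 0.5, -1.4]
width: 0.726
grip_force: 28.3
```

drive_tool(
  claw=[58, 58, 58, 58, 58, 58, 58, 58],
  slide=[
    [0, 0, 0.06],
    [0, 0, 0.13],
    [0, 0, 0.2],
    [0, 0, 0.272],
    [-0.004, 0.07, 0.272],
    [-0.008, 0.14, 0.272],
    [-0.012, 0.21, 0.272],
    [-0.016, 0.28, 0.272],
  ],
  yaw=[0, 0, 0, 0, -0.035, -0.07, -0.105, -0.14],
)

```text
time: 10.22
tool_pos: [0.5296, -0.0319, 0.3403]
tcp_rot: [2.551, 1.833, 0.001]
wrist_force: [0.3, -0.1, -0.9]
width: 0.726
grip_force: 28.3
```

drive_tool(
  claw=[58, 58, 58, 58, 58, 58, 58, 58],
  slide=[
    [0, 0.07, 0],
    [0, 0.14, 0],
    [0, 0.21, 0],
    [0, 0.28, 0],
    [0, 0.35, 0],
    [0, 0.42, 0],
    [0, 0.472, 0],
    [0, 0.472, 0],
  ],
  yaw=[-0.035, -0.07, -0.105, -0.14, -0.175, -0.21, -0.245, -0.28],
)

```text
time: 10.88
tool_pos: [0.5297, 0.2073, 0.34]
tcp_rot: [-3.085, -0.58, -0.002]
wrist_force: [0.5, 0.6, -1.0]
width: 0.724
grip_force: 28.3
```

drive_tool(
  claw=[58, 58, 58, 58, 58, 58],
  slide=[
    [0, 0, 0],
    [0, 0, 0],
    [0, 0, -0.06],
    [0, 0, -0.12],
    [0, 0, -0.12],
    [0, 0, -0.12],
  ],
  yaw=[-0.035, -0.058, -0.058, -0.058, -0.058, -0.058],
)

```text
time: 11.38
tool_pos: [0.5288, 0.2025, 0.2778]
tcp_rot: [3.126, 0.3, -0.008]
wrist_force: [0.5, 0.4, -0.9]
width: 0.722
grip_force: 28.3
```

```bash
python3 - <<'E'
from m import *
w,P,hsv,ok=look();fin(P,hsv)
m=(abs(hsv[...,0].astype(int)-27)<6)&(hsv[...,1]>200)&(P[...,2]<.22)&(np.linalg.norm(P[...,:2]-O,axis=-1)<.08)
m=cv2.erode(m.astype(np.uint8),np.ones((9,9)))>0;p=P[m];c=p.mean(0);n=np.linalg.svd(p-c,full_matrices=False)[2][2];n*=np.sign(n[2]);print(m.sum(),c,n,'centre',c-n*.024,hold(c-n*.024))
E
```

```text
t 11.4333 tcp [0.5299 0.2029 0.2797] yaw 100.95 hold [-0.0001 -0.0192]
fin [606.  217.1] [12.9 28.5] 10.8 [-0.0007 -0.0967] travel 0.0297
12339 [0.54127436 0.20628015 0.14127106] [0.70035656 0.12994988 0.70186446] centre [0.5244658  0.20316135 0.12442631] [ 0.0012 -0.014 ]
```

drive_tool(
  claw=[58, 58, 58, 58, 58, 58, 58, 58],
  slide=[
    [0, 0, -0.06],
    [0, 0, -0.11],
    [0, 0, -0.14],
    [0, 0, -0.152],
    [0.006, 0.001, -0.152],
    [0.013, 0.0025, -0.152],
    [0.0216, 0.0042, -0.152],
    [0.0216, 0.0042, -0.152],
  ],
  yaw=[0, 0, 0, 0, 0, 0, 0, 0],
)

```text
time: 12.1
tool_pos: [0.5428, 0.2056, 0.206]
tcp_rot: [-3.126, -0.299, -0.006]
wrist_force: [-0.4, 0.5, 0.3]
width: 0.725
grip_force: 28.5
```

```bash
python3 - <<'E'
from m import *
w,P,hsv,ok=look();fin(P,hsv);print(bot.read_state()['wrist_force'])
E
```

```text
t 12.15 tcp [0.5424 0.2055 0.2056] yaw 100.94 hold [ 0.    -0.032]
fin [607.3 217.3] [13.8 29. ] 10.6 [-0.0007 -0.098 ] travel 0.031
[ 0.2330198  -0.1621483  -0.69087141]
```

drive_tool(
  claw=[76, 76, 76, 76, 76, 76, 76, 76],
  slide=[
    [0, 0, 0],
    [0, 0, 0],
    [0, 0, 0],
    [0, 0, 0],
    [0, 0, 0],
    [0, 0, 0],
    [0, 0, 0],
    [0, 0, 0],
  ],
  yaw=[0, 0, 0, 0, 0, 0, 0, 0],
)

```text
time: 12.82
tool_pos: [0.5408, 0.205, 0.2036]
tcp_rot: [3.127, 0.3, -0.0]
wrist_force: [-0.0, -0.5, 0.4]
width: 0.889
grip_force: 0.0
```

```bash
python3 - <<'E'
from m import *
w,P,hsv,ok=look();fin(P,hsv);s=cam('scene');o=np.zeros((420,800,3),np.uint8);o[:,:400]=w['color'][:,80:480,::-1];o[:350,400:]=cv2.resize(s['color'][170:240,300:380,::-1],(400,350),interpolation=cv2.INTER_CUBIC);cv2.imwrite('pics/j.png',o)
y=(abs(hsv[...,0].astype(int)-27)<6)&(hsv[...,1]>200)&(np.linalg.norm(P[...,:2]-O,axis=-1)<.09)
y=cv2.erode(y.astype(np.uint8),np.ones((7,7)))>0;p=P[y];c=p.mean(0);n=np.linalg.svd(p-c,full_matrices=False)[2][2];print(y.sum(),rect(p),c,n,hold(c))
E
```

```text
t 12.8667 tcp [0.5408 0.205  0.2036] yaw 100.95 hold [-0.0001 -0.0304]
fin [607.2 217.2] [13.5 29.1] 10.9 [-0.0008 -0.0979] travel 0.0309
7914 (array([525.6, 202.4]), array([43.3, 58.8]), 10.7) [0.5298889  0.20430661 0.05989162] [0.01246455 0.00187987 0.99992055] [ 0.0013 -0.0195]
```

View pics/j.png

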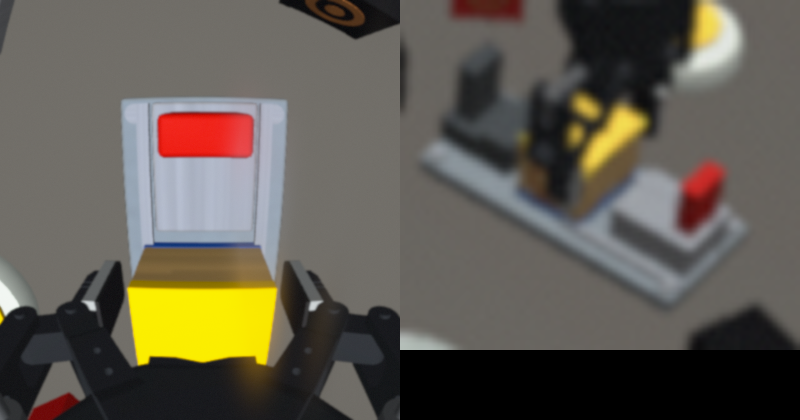

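The block lies flat in the holder, yellow up at (200,320) in the left half. Next I'll push the jaw closed.

drive_tool(
  claw=[85, 85, 40, 0, 0, 0, 0, 0],
  slide=[
    [0, 0, 0.08],
    [0, 0, 0.16],
    [0.06, 0.012, 0.2],
    [0.14, 0.026, 0.2],
    [0.196, 0.038, 0.2],
    [0.196, 0.038, 0.14],
    [0.196, 0.038, 0.08],
    [0.196, 0.038, 0.042],
  ],
  yaw=[0, 0, 0, 0, 0, 0, 0, 0],
)

```text
time: 13.58
tool_pos: [0.6386, 0.2238, 0.222]
tcp_rot: [3.127, 0.299, -0.004]
wrist_force: [-0.8, -0.9, -1.5]
width: 0.139
grip_force: 0.0
```

drive_tool(
  claw=[0, 0, 0, 0, 0, 0, 0, 0],
  slide=[
    [-0.008, -0.0015, 0],
    [-0.02, -0.0038, 0],
    [-0.032, -0.006, 0],
    [-0.044, -0.0084, 0],
    [-0.054, -0.0104, 0],
    [-0.062, -0.012, 0],
    [-0.068, -0.0132, 0],
    [-0.068, -0.0132, 0],
  ],
  yaw=[0, 0, 0, 0, 0, 0, 0, 0],
)

```text
time: 14.25
tool_pos: [0.6051, 0.2177, 0.2267]
tcp_rot: [-3.126, -0.3, -0.005]
wrist_force: [3.6, 1.5, 3.1]
width: 0.003
grip_force: 1.5
```

```bash
cat >> m.py <<'E'
def blk(P,hsv):
    y=(abs(hsv[...,0].astype(int)-27)<6)&(hsv[...,1]>200)&(abs(P[...,2]-.06)<.012)&(np.linalg.norm(P[...,:2]-O,axis=-1)<.09)
    y=cv2.morphologyEx(y.astype(np.uint8),cv2.MORPH_OPEN,np.ones((3,3)))>0
    p=P[y];c=p.mean(0);n=np.linalg.svd(p-c,full_matrices=False)[2][2];r=rect(p);print('blk',r,n.round(3),c[2].round(4),hold(r[0]/1000))
E
python3 - <<'E'
from m import *
w,P,hsv,ok=look();fin(P,hsv);blk(P,hsv);print(bot.read_state()['wrist_force'])
E
```

```text
t 14.3 tcp [0.6052 0.2177 0.2264] yaw 100.95 hold [ 0.    -0.096]
fin [0. 0.] [0. 0.] 0.0 [-0.0981  0.5399] travel -0.6069m.py:16: RuntimeWarning: Mean of empty slice.
  p=P[y];c=p.mean(0);n=np.linalg.svd(p-c,full_matrices=False)[2][2];r=rect(p);print('blk',r,n.round(3),c[2].round(4),hold(r[0]/1000))
  ret = um.true_divide(
Traceback (most recent call last):
  File "m.py", line 16, in blk
    p=P[y];c=p.mean(0);n=np.linalg.svd(p-c,full_matrices=False)[2][2];r=rect(p);print('blk',r,n.round(3),c[2].round(4),hold(r[0]/1000))
                         ~~~~~~~~~~~~~~~~~~~~~~~~~~~~~~~~~~~~~~~~~^^^
IndexError: index 2 is out of bounds for axis 0 with size 0
```

drive_tool(
  claw=[0, 0, 0, 0, 0, 0],
  slide=[
    [-0.005, -0.001, 0],
    [-0.01, -0.002, 0],
    [-0.014, -0.0027, 0],
    [-0.017, -0.0033, 0],
    [-0.017, -0.0033, 0],
    [-0.017, -0.0033, 0],
  ],
  yaw=[0, 0, 0, 0, 0, 0],
)

```text
time: 14.8
tool_pos: [0.5979, 0.2161, 0.2257]
tcp_rot: [-3.126, -0.299, -0.008]
wrist_force: [8.3, 2.5, 2.1]
width: -0.001
grip_force: 4.4
```

```bash
python3 - <<'E'
from m import *
state();print(bot.read_state()['wrist_force'])
E
```

```text
t 14.8 tcp [0.5979 0.2161 0.2257] yaw 100.94 hold [-0.0001 -0.0885]
[8.30424745 2.45974744 2.08158691]
```

drive_tool(
  claw=[0, 0, 0, 0],
  slide=[
    [-0.002, -0.0004, 0],
    [-0.004, -0.0008, 0],
    [-0.004, -0.0008, 0],
    [-0.004, -0.0008, 0],
  ],
  yaw=[0, 0, 0, 0],
)

```text
time: 15.13
tool_pos: [0.5971, 0.216, 0.2257]
tcp_rot: [-3.126, -0.299, -0.015]
wrist_force: [14.0, 3.0, -2.5]
width: -0.002
grip_force: 7.0
```

Both jaws are on the block, since the force has risen to 14 N. I'll back off and check.

drive_tool(
  claw=[0, 0, 0, 0, 0, 0, 0, 0],
  slide=[
    [0.02, 0.004, 0],
    [0.03, 0.006, 0.02],
    [0.03, 0.006, 0.09],
    [0.03, 0.006, 0.16],
    [-0.04, -0.008, 0.23],
    [-0.12, -0.024, 0.3],
    [-0.12, -0.024, 0.3],
    [-0.12, -0.024, 0.3],
  ],
  yaw=[0, 0, 0, 0, 0, 0, 0, 0],
)

```text
time: 15.8
tool_pos: [0.532, 0.203, 0.3782]
tcp_rot: [-3.127, -0.3, -0.001]
wrist_force: [-0.1, 0.3, 0.1]
width: 0.003
grip_force: 0.0
```

```bash
python3 - <<'E'
from m import *
w,P,hsv,ok=look();save(w,'k.png');fin(P,hsv);blk(P,hsv)
E
```

```text
t 15.85 tcp [0.5331 0.2032 0.3763] yaw 100.97 hold [-0.0004 -0.0224]
fin [580.1 212. ] [12.1 27. ] 11.2 [-0.0007 -0.0703] travel 0.0033
blk (array([511.3, 199.8]), array([48.2, 59.9]), 10.4) [0.007 0.002 1.   ] 0.0599 [ 0.0004 -0.0004]
```

View pics/k.png

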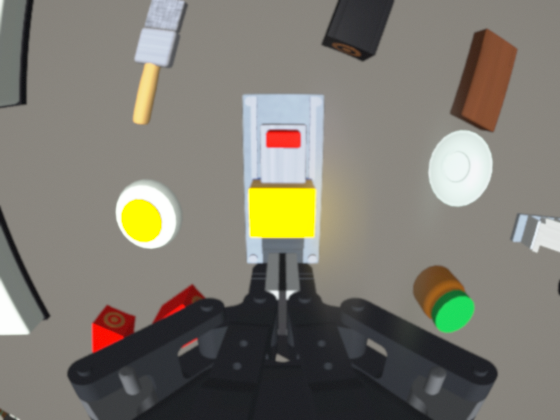

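The block is at (282,211) with yellow up, clamped, square and centred. The gripper is clear of everything.

```bash
python3 -c "
from workcell import bot
print(bot.finish_job())"
```

```text
the job is handed in; nothing more can be done
None
```

The block is clamped in the holder again with its yellow face up, matching the yellow disc on the white stand. By the last wrist-camera check it sat flat, square and within 1 mm of centre with both jaws touching, and I handed the job in at about 16 s; no verdict came back.

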